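Log a capacitor swap by pointing

TASK

Log a part swap for the bench camera: point at the blue capacitor fitted on the circuit board by holding the fingertips over its middle, about 2 cm above it without contact, for two seconds, then point in the same way at the spare blue capacitor in the parts tray. Then press the red button on the log box all the way down and let go. Pick nothing up, and keep off the board and its holder, the tray, all the parts and the loose things lying about.

Things in the scene. Friction and masses are not known exactly. Their poses are not given: they have to be found in the camera images.
- holder: Fixed board holder on the bench, over a white preheater: black end frames on legs 290 mm apart along its y, steel rails, clamping a green circuit board (150 along its x, 176 along its y). Origin on the bench under the board's centre; the board's top face lies 118 mm above it. Without the fitted parts nothing of it stands higher than 120 mm. Overall 180 x 312 mm. Nothing on the bench, fitted parts included, stands higher than 150 mm.
- fitted_cap: On the board (fixed to it): blue capacitor: an upright cylinder, 26 across, 30 high, flat aluminium-coloured top, white mark on one side (mm). Origin: centre of its underside, on the board's top face, z up. The four fitted parts stand 76 to 126 mm apart; which stands at which place varies.
- fitted_sink: On the board (fixed to it): dark finned heat sink: 30 x 30, 22 high (mm). Origin: centre of its underside, on the board's top face, z up. The four fitted parts stand 76 to 126 mm apart; which stands at which place varies.
- fitted_relay: On the board (fixed to it): orange relay: box 20 (its x) x 28 (its y), 18 high (mm). Origin: centre of its underside, on the board's top face, z up. The four fitted parts stand 76 to 126 mm apart; which stands at which place varies.
- fitted_block: On the board (fixed to it): white screw terminal block: box 16 (its x) x 30 (its y), 16 high (mm). Origin: centre of its underside, on the board's top face, z up. The four fitted parts stand 76 to 126 mm apart; which stands at which place varies.
- tray: Fixed grey parts tray on the bench, 136 x 136 mm, walls 20 mm high and 4 mm thick, crossed by two dividers into four cells, one spare part in each. Origin: centre of its underside, z up. It and the log box can be on either side of the holder.
- spare_cap: Loose spare standing upright on the floor (4 mm thick) of a tray cell: blue capacitor: an upright cylinder, 26 across, 30 high, flat aluminium-coloured top, white mark on one side (mm). Origin: centre of its underside, z up.
- spare_sink: Loose spare standing upright on the floor (4 mm thick) of a tray cell: dark finned heat sink: 30 x 30, 22 high (mm). Origin: centre of its underside, z up.
- spare_relay: Loose spare standing upright on the floor (4 mm thick) of a tray cell: orange relay: box 20 (its x) x 28 (its y), 18 high (mm). Origin: centre of its underside, z up.
- spare_block: Loose spare standing upright on the floor (4 mm thick) of a tray cell: white screw terminal block: box 16 (its x) x 30 (its y), 16 high (mm). Origin: centre of its underside, z up.
- logbox: Fixed white work-log box on the bench, 136 (x) x 120 (y) x 55 mm high, with a dark display and one red push button on top. Origin: centre of its underside.
- log_button_top (a point): Centre of the top face of the red push button on the log box (30 mm across, in a low black housing); it moves down with the button and is pressed straight down.
- log_button (a joint): Travel of the red button in m: 0 released, 0.006 fully down; it is spring-loaded, fully down takes 5 N, and it comes back up when let go.
- flux_jar: Loose amber jar, 48 mm across, 50 high, at the back of the bench; leave alone. Origin: centre of its underside.
- solder_spool: Loose spool of solder, upright, 54 mm across, 40 high, at the back; leave alone. Origin: centre of its underside.
- screwdriver: Loose yellow-handled screwdriver, 170 mm long, lying behind the holder, seen from the robot; leave alone. Origin: about its middle, on the bench.
Things that resemble listed ones, but are neither listed nor needed, are in the scene too. Leave any brown or turquoise look-alike of the logbox alone.

How it is judged:
By the outcome, as a careful person would: the job done as asked, in the order asked, and still so for the second after the job is handed in, with the robot touching nothing.
It also fails if it takes over 51 s, if anything falls off the work surface, if the arm or the gripper's body presses on something with over 40 N, if the wrist force passes 120 N, or if a joint passes its speed limit or range.

ROBOT

A 6-joint arm with a two-finger parallel gripper is mounted at the origin on the work surface. World frame = base frame: x ahead of the robot, y to its left, z up, the work surface at z = 0. Lengths are in m, angles in rad, forces in N, time in s.
With the tool pointing down it reaches from about 0.3 to 0.775 m from the base axis. Payload 14.6 kg.
Tool frame: the origin (TCP) lies midway between the tips of the shut fingers; the grasp point (between the pads) lies 19 mm behind it; z points along the fingers, y is the line along which they close (so a half turn about z gives the same grasp; the last joint's range is limited). The gripper opens to 94 mm and grips with 3 to 60 N. Pads are 16 mm wide; open, the fingers measure 119 mm over their backs; the gripper's body (75 mm by 177 mm) begins 78 mm behind the grasp point.
Start: joints at [1.24, 0.3, 1.521, -0, 1.321, -0.067], TCP at [0.143, 0.531, 0.205] pointing down, gripper open.
Joint ranges: [-3.03, 3.03], [-0.79, 2.21], [0.23, 2.52], [-1.04, 4.18], [0, 3.07], [-2.55, 2.55]. Speed limits (rad/s): [2.22, 2.22, 2.57, 3.14, 3.14, 3.14].

INTERFACE

Orientations are given as [roll, pitch, yaw] about the fixed x, y, z axes, in that order (R = Rz(yaw) Ry(pitch) Rx(roll)).
In Python, from station import telemetry, optics, ctrl gives the robot as it stands.
- The arm moves only by the tool carry_out, never from a script. Its argument "plan" is a list that holds one entry, the list of rows, each a list of 7 numbers: the shift along the tool's x, y, z in mm, then the turn, a rotation vector about the tool's x, y, z in rad, then the finger opening in mm, from 0 to 94. A call has 1 to 20 rows; each row shifts and turns the commanded pose from where the row before left it, along the tool's axes as they then stand; what a row does not reach is not made up. A row lasts 1/12 s, in which the tool goes at most 41.7 mm and 7.16 degrees, less where a joint would pass 70% of its speed; a pose out of reach is approached as far as the arm can. A call with a gripper value outside its range is refused whole. The fingers move at their own pace and stop on an object; "squeeze" is the grip in N (left out, the last holds). Time passes only in rows, so rows that do not move let the fingers close. It gives the time, the measured TCP pose, the force, the opening and the grip force at its end, in the units of the state.
- telemetry.get_obs(): the state, without advancing time (a new reading comes with each control period).
- optics.camera(name): name is "side" or "top"; returns a dict with "pixels" (384x512x3 uint8, red, green, blue), "intrinsics" (3x3 intrinsics, pixels), "origin" and "rotation" of the camera in the world. Camera axes: x right, y down, z forward; pixel columns grow to the right and rows downward; lengths in m; the calibration is good to about 2 mm. A picture is of the moment at which its call begins. There is no depth.
- ctrl.hand_in(): hands the job in; it is judged then, once.
The state is a dict: "time_s": time; "qpos": joint angles; "joint_vel": joint speeds; "tau": joint torques, N m; "ee_pos": TCP position; "eef_rot": TCP orientation; "force": force on the tool from outside, world axes, zero at the start; "moment": the same for the moment, N m; "grip_width": finger opening in m; "grip_force": force on a finger pad.
Only numpy, scipy, OpenCV 4.12 (cv2) and the standard library are available. Lean on these libraries where they do the work, as an engineer would, in place of code of your own. Each camera call takes 0.05 s, during which the arm holds its last target. There are 200 camera calls.

## Working session

There is one attempt and no reset: what is moved stays moved. The work goes in short steps, Python scripts to look and compute and a tool call to move; the robot and the scene stay as the last step left them, time stands still between calls to the robot, and variables do not carry over. Pictures are saved under pics/ and viewed, at most 10 in all, crops included, and the job is handed in when it is done.

Besides the shell and the picture viewer there is one more tool, called after ">>>" as name(argument=value, ...), one argument or row to a line, values as JSON. carry_out: Moves the arm, as the interface text tells. Its arguments: {"type":"object","properties":{"plan":{"type":"array","items":{"type":"array","items":{"type":"array","items":{"type":"number"}}}},"squeeze":{"type":"number"}},"required":["plan"]}

```bash
mkdir -p pics
python3 - <<'E'
from station import telemetry, optics
import cv2,numpy as np,pickle
d={}
for n in("top","side"):
    c=optics.camera(n);d[n]=c;cv2.imwrite(f"pics/{n}0.png",c["pixels"][:,:,::-1]);print(n,c["intrinsics"],c["origin"],c["rotation"])
pickle.dump(d,open("c.pkl","wb"));o=telemetry.get_obs();print(o["time_s"],o["ee_pos"],o["eef_rot"],o["force"])
E
```

```text
top [[426.60778887   0.         246.58448826]
 [  0.         426.60778887 188.08010501]
 [  0.           0.           1.        ]] [0.26488886 0.01328795 1.30071003] [-2.93936829e+00 -1.69590257e-03 -1.65611765e+00]
side [[484.20942343   0.         254.52964291]
 [  0.         484.20942343 189.60263185]
 [  0.           0.           1.        ]] [0.20167914 0.69337832 1.02967745] [-2.4695682   0.0080462  -2.72329933]
0.1 [0.14335013 0.53074945 0.2049381 ] [-3.14055686e+00 -3.53111661e-05  2.87779688e+00] [-0.22191583 -0.0242118   0.49684413]
```

View pics/top0.png

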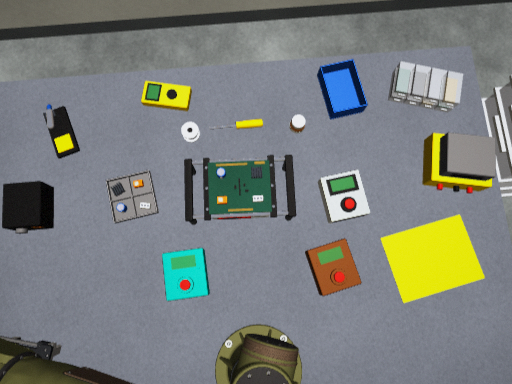

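View pics/side0.png

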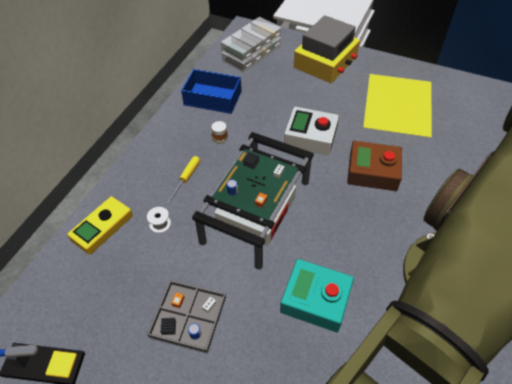

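Top view: the fitted blue capacitor is at (221,172) and the spare at (121,208) in the tray. There are three button boxes: white (348,204), turquoise (185,285) and brown (339,277). The white one fits "white log box". I'll confirm with one enlarged crop and triangulate.

```bash
cat > h.py <<'E'
import numpy as np
from scipy.spatial.transform import Rotation as R
def rot(c):
    r=np.asarray(c["rotation"]); return r if r.shape==(3,3) else R.from_euler("xyz",r).as_matrix()
def ray(c,p): return rot(c)@np.linalg.inv(c["intrinsics"])@[p[0],p[1],1]
def plane(c,p,z):
    d=ray(c,p);o=np.asarray(c["origin"]);return o+d*(z-o[2])/d[2]
def tri(c1,p1,c2,p2):
    A=np.stack([ray(c1,p1),-ray(c2,p2)],1);o1,o2=map(np.asarray,(c1["origin"],c2["origin"]))
    s=np.linalg.lstsq(A,o2-o1,rcond=None)[0];a=o1+A[:,0]*s[0];b=o2-A[:,1]*s[1];return (a+b)/2,np.linalg.norm(a-b)
E
python3 - <<'E'
import pickle,cv2,numpy as np
from h import *
d=pickle.load(open("c.pkl","rb"))
T={"top":[(221,172),(121,208),(348,204)],"side":[(232,187),(194,331),(322,123)]}
rows=[]
for n in T:
    rows.append(np.hstack([cv2.resize(d[n]["pixels"][y-16:y+16,x-16:x+16],(256,256),interpolation=cv2.INTER_NEAREST) for x,y in T[n]]))
cv2.imwrite("pics/crop.png",np.vstack(rows)[:,:,::-1])
for a,b in zip(T["top"],T["side"]): print(tri(d["top"],a,d["side"],b))
for a,b,z in zip(T["top"],T["side"],(.148,.034,.068)): print(plane(d["top"],a,z),plane(d["side"],b,z))
E
```

```text
(array([0.55309077, 0.05831328, 0.13249466]), np.float64(0.004851014660578038))
(array([0.49650281, 0.37307788, 0.02168809]), np.float64(0.0007783352023665953))
(array([ 0.44333992, -0.30280231,  0.06599246]), np.float64(0.0017144229970699346))
[0.55169207 0.05816619 0.148     ] [0.54451945 0.06927447 0.148     ]
[0.49465833 0.36970704 0.034     ] [0.49250818 0.37694939 0.034     ]
[ 0.44390645 -0.30219885  0.068     ] [ 0.44197045 -0.30074394  0.068     ]
```

View pics/crop.png

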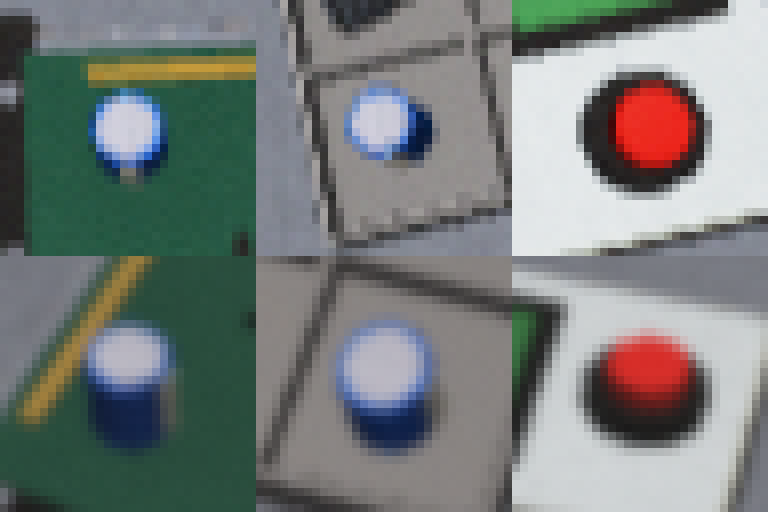

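The crop confirms both blue cylinders with pale tops and the red button on the white box. Next I'll recompute using the centres of the top faces, read off the crop.

Run:
```python
import pickle
from h import *
from station import telemetry
d=pickle.load(open("c.pkl","rb"))
o=telemetry.get_obs();M=R.from_euler("xyz",o["eef_rot"]).as_matrix()
for a,b,z in (((220.5,171.4),(231.7,182.9),.148),((120.2,206.6),(193.9,328.7),.034),((349.4,203.1),(323,120.1),.069)):
    p=plane(d["top"],a,z);q=plane(d["side"],b,z);m=(p+q)/2
    print(tri(d["top"],a,d["side"],b),p,q,"tool mm",M.T@(m-o["ee_pos"])*1000)
print(M)
```

```text
(array([0.55173561, 0.05909481, 0.14897758]), np.float64(0.003040860182399696)) [0.55352156 0.05942551 0.148     ] [0.55052697 0.05838317 0.148     ] tool mm [-517.57110716 -348.90301691   57.28124502]
(array([0.49761819, 0.37209346, 0.03206395]), np.float64(0.003716276113683868)) [0.4991188  0.37198742 0.034     ] [0.49514274 0.37252988 0.034     ] tool mm [-382.87439582  -60.58388807  170.9874244 ]
(array([ 0.44313908, -0.30475327,  0.07601573]), np.float64(0.0037749439462906984)) [ 0.44606147 -0.30638258  0.069     ] [ 0.44298908 -0.31212279  0.069     ] tool mm [-509.78939425 -732.27245597  136.67865257]
[[-9.65407199e-01  2.60746711e-01 -3.04168579e-04]
 [ 2.60746886e-01  9.65406691e-01 -9.90751577e-04]
 [ 3.53111661e-05 -1.03578971e-03 -9.99999463e-01]]
```

Targets (world): fitted (0.552, 0.059, 0.168), spare (0.497, 0.372, 0.054), button (0.444, -0.307). I'll move to the fitted capacitor at the starting height while the fingers shut.

>>> carry_out(
  plan=[
    [[-16,-11,0,0,0,0,0],[-32,-21.5,0,0,0,0,0],[-32,-21.5,0,0,0,0,0],[-32,-21.5,0,0,0,0,0],[-32,-21.5,0,0,0,0,0],[-32,-21.5,0,0,0,0,0],[-32,-21.5,0,0,0,0,0],[-32,-21.5,0,0,0,0,0],[-32,-21.5,0,0,0,0,0],[-32,-21.5,0,0,0,0,0],[-32,-21.5,0,0,0,0,0],[-32,-21.5,0,0,0,0,0],[-32,-21.5,0,0,0,0,0],[-32,-21.5,0,0,0,0,0],[-32,-21.5,0,0,0,0,0],[-32,-21.5,0,0,0,0,0],[-16,-11,0,0,0,0,0],[-6,-4,0,0,0,0,0],[0,0,0,0,0,0,0]],
  ],
  squeeze=3,
)

```text
time_s: 1.68
ee_pos: [0.5529, 0.0586, 0.2048]
eef_rot: [-3.141, -0.001, 2.876]
force: [-0.7, 0.2, 0.2]
grip_width: 0.0004
grip_force: 0.0
```

```bash
cat > n.py <<'E'
import sys
from h import *
from station import telemetry
o=telemetry.get_obs();M=R.from_euler("xyz",o["eef_rot"]).as_matrix()
print(o["time_s"],o["ee_pos"],o["force"],o["grip_width"],"tool mm",(M.T@(np.array(list(map(float,sys.argv[1:4])))-o["ee_pos"])*1000).round(1))
E
python3 n.py .552 .059 .168
```

```text
1.6833 [0.55289269 0.05855209 0.20478012] [-0.69858866  0.1894344   0.17942319] 0.0003535266904858575 tool mm [ 0.9  0.2 36.8]
```

Lower to about 2 cm above the top and start the hold.

>>> carry_out(
  plan=[
    [[0.5,0,8,0,0,0,0],[0.5,0,10,0,0,0,0],[0,0,9,0,0,0,0],[0,0,6,0,0,0,0],[0,0,3.5,0,0,0,0],[0,0,0,0,0,0,0],[0,0,0,0,0,0,0]],
  ],
)

```text
time_s: 2.27
ee_pos: [0.5516, 0.0599, 0.169]
eef_rot: [-3.142, -0.0, 2.878]
force: [0.5, -0.9, -0.2]
grip_width: 0.0004
grip_force: 0.0
```

```bash
python3 n.py .552 .059 .168
python3 - <<'E'
from station import optics
import cv2,numpy as np
r=[]
for n,(x,y) in(("top",(221,172)),("side",(232,175))):
    p=optics.camera(n)["pixels"][y-30:y+30,x-30:x+30]; r.append(cv2.resize(p,(400,400),interpolation=cv2.INTER_CUBIC))
cv2.imwrite("pics/near1.png",np.hstack(r)[:,:,::-1])
E
```

```text
2.2667 [0.55161099 0.05990004 0.1689654 ] [ 0.48093418 -0.86831621 -0.2367834 ] 0.00035746890061470694 tool mm [-0.6 -0.8  1. ]
```

View pics/near1.png

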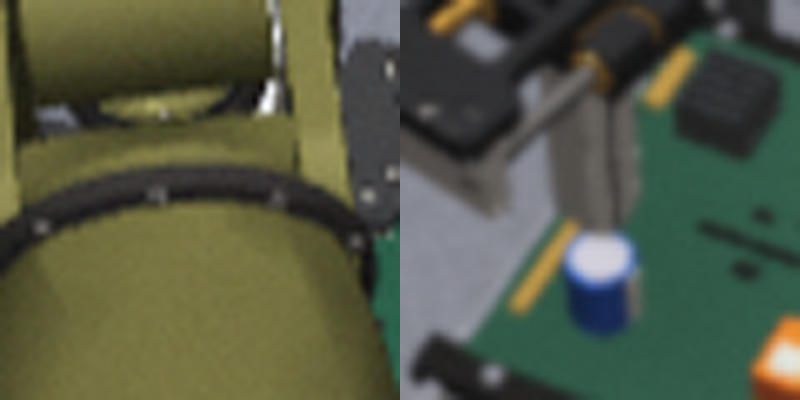

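The side view shows the shut tips just above the capacitor's top (crop (603,228) against top centre (601,257)), centred on it with a clear gap. Now I hold here.

>>> carry_out(
  plan=[
    [[0,0,0,0,0,0,0],[0,0,0,0,0,0,0],[0,0,0,0,0,0,0],[0,0,0,0,0,0,0],[0,0,0,0,0,0,0],[0,0,0,0,0,0,0],[0,0,0,0,0,0,0],[0,0,0,0,0,0,0],[0,0,0,0,0,0,0],[0,0,0,0,0,0,0],[0,0,0,0,0,0,0],[0,0,0,0,0,0,0],[0,0,0,0,0,0,0],[0,0,0,0,0,0,0],[0,0,0,0,0,0,0],[0,0,0,0,0,0,0],[0,0,0,0,0,0,0],[0,0,0,0,0,0,0],[0,0,0,0,0,0,0],[0,0,0,0,0,0,0]],
  ],
)

```text
time_s: 4.03
ee_pos: [0.5516, 0.0597, 0.1689]
eef_rot: [-3.142, -0.0, 2.878]
force: [0.3, 0.2, -0.3]
grip_width: 0.0004
grip_force: 0.0
```

>>> carry_out(
  plan=[
    [[0,0,0,0,0,0,0],[0,0,0,0,0,0,0],[0,0,0,0,0,0,0],[0,0,0,0,0,0,0],[0,0,0,0,0,0,0],[0,0,0,0,0,0,0],[0,0,0,0,0,0,0],[0,0,0,0,0,0,0],[0,0,0,0,0,0,0],[0,0,0,0,0,0,0],[0,0,-10,0,0,0,0],[0,0,-15,0,0,0,0],[0,0,-11,0,0,0,0]],
  ],
)

```text
time_s: 5.12
ee_pos: [0.5519, 0.0597, 0.2067]
eef_rot: [3.141, 0.001, 2.878]
force: [0.1, -0.5, 0.7]
grip_width: 0.0005
grip_force: 0.0
```

```bash
python3 n.py .497 .372 .054
```

```text
5.1167 [0.55186744 0.05971585 0.2066538 ] [ 0.10938452 -0.50460799  0.68246815] 0.00045329859688634827 tool mm [134.5 287.1 152.6]
```

>>> carry_out(
  plan=[
    [[7,15,0,0,0,0,0],[14,30,0,0,0,0,0],[14,30,0,0,0,0,0],[14,30,0,0,0,0,0],[14,30,0,0,0,0,0],[14,30,0,0,0,0,0],[14,30,0,0,0,0,0],[14,30,0,0,0,0,0],[14,30,0,0,0,0,0],[10.5,20,0,0,0,0,0],[5,12,0,0,0,0,0],[0,0,15,0,0,0,0],[0,0,25,0,0,0,0],[0,0,25,0,0,0,0],[0,0,20,0,0,0,0],[0,0,10,0,0,0,0],[0,0,5,0,0,0,0],[0,0,0,0,0,0,0]],
  ],
)

```text
time_s: 6.62
ee_pos: [0.4968, 0.3716, 0.1048]
eef_rot: [-3.141, -0.0, 2.877]
force: [0.5, 0.1, -0.2]
grip_width: 0.0004
grip_force: 0.0
```

```bash
python3 n.py .497 .372 .054
```

```text
6.6167 [0.49682095 0.37155135 0.10483376] [ 0.50543168  0.06979324 -0.23608168] 0.0004354935742306109 tool mm [-0.1  0.5 50.8]
```

>>> carry_out(
  plan=[
    [[0,0.5,10,0,0,0,0],[0,0,15,0,0,0,0],[0,0,12,0,0,0,0],[0,0,8,0,0,0,0],[0,0,5,0,0,0,0],[0,0,0,0,0,0,0],[0,0,0,0,0,0,0]],
  ],
)

```text
time_s: 7.2
ee_pos: [0.4969, 0.3724, 0.0552]
eef_rot: [3.141, 0.0, 2.878]
force: [0.1, -0.4, 0.7]
grip_width: 0.0004
grip_force: 0.0
```

```bash
python3 n.py .497 .372 .054
python3 - <<'E'
from station import optics
import cv2,numpy as np
r=[]
for n,(x,y) in(("top",(121,207)),("side",(194,322))):
    p=optics.camera(n)["pixels"][y-30:y+30,x-30:x+30]; r.append(cv2.resize(p,(400,400),interpolation=cv2.INTER_CUBIC))
cv2.imwrite("pics/near2.png",np.hstack(r)[:,:,::-1])
E
```

```text
7.2 [0.49694604 0.37242034 0.05520704] [ 0.11171981 -0.38404757  0.74400543] 0.00041522638068063923 tool mm [-0.2 -0.4  1.2]
```

View pics/near2.png

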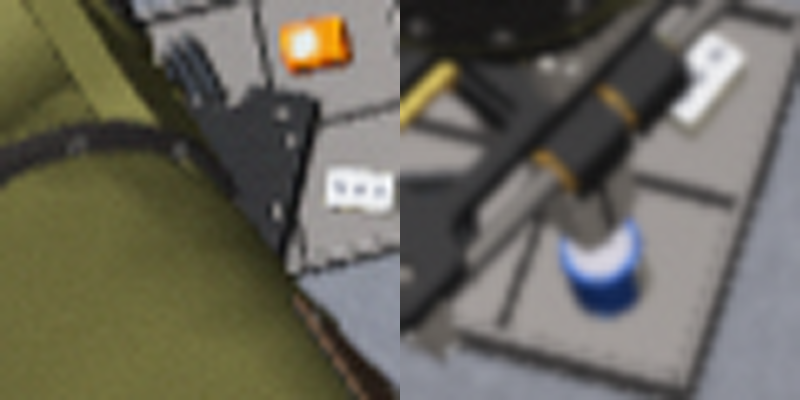

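The tips are over the spare's top (crop tip (598,243), top centre (601,255)) with no contact force. The side camera looks more steeply here, so a 2 cm gap shows smaller. Now I hold, then go up.

>>> carry_out(
  plan=[
    [[0,0,0,0,0,0,0],[0,0,0,0,0,0,0],[0,0,0,0,0,0,0],[0,0,0,0,0,0,0],[0,0,0,0,0,0,0],[0,0,0,0,0,0,0],[0,0,0,0,0,0,0],[0,0,0,0,0,0,0],[0,0,0,0,0,0,0],[0,0,0,0,0,0,0],[0,0,0,0,0,0,0],[0,0,0,0,0,0,0],[0,0,0,0,0,0,0],[0,0,0,0,0,0,0],[0,0,0,0,0,0,0],[0,0,0,0,0,0,0],[0,0,0,0,0,0,0],[0,0,0,0,0,0,0],[0,0,0,0,0,0,0],[0,0,0,0,0,0,0]],
  ],
)

```text
time_s: 8.97
ee_pos: [0.4968, 0.3723, 0.0549]
eef_rot: [-3.142, -0.0, 2.878]
force: [0.8, 0.2, -0.2]
grip_width: 0.0003
grip_force: 0.0
```

>>> carry_out(
  plan=[
    [[0,0,0,0,0,0,0],[0,0,0,0,0,0,0],[0,0,0,0,0,0,0],[0,0,0,0,0,0,0],[0,0,0,0,0,0,0],[0,0,0,0,0,0,0],[0,0,0,0,0,0,0],[0,0,0,0,0,0,0],[0,0,0,0,0,0,0],[0,0,0,0,0,0,0],[0,0,-15,0,0,0,0],[0,0,-30,0,0,0,0],[0,0,-30,0,0,0,0],[0,0,-30,0,0,0,0],[0,0,-30,0,0,0,0],[0,0,-15,0,0,0,0],[0,0,-5,0,0,0,0],[0,0,0,0,0,0,0]],
  ],
)

```text
time_s: 10.47
ee_pos: [0.497, 0.3725, 0.2108]
eef_rot: [3.14, 0.001, 2.878]
force: [0.0, -0.2, -0.2]
grip_width: 0.0007
grip_force: 0.0
```

```bash
python3 n.py .444 -.307 .1
```

```text
10.4667 [0.49701186 0.37250486 0.21081923] [ 0.04445034 -0.22775136 -0.19056713] 0.0006958991302753324 tool mm [-125.9 -670.   110.1]
```

>>> carry_out(
  plan=[
    [[-4,-20,0,0,0,0,0],[-7,-37,0,0,0,0,0],[-7,-37,0,0,0,0,0],[-7,-37,0,0,0,0,0],[-7,-37,0,0,0,0,0],[-7,-37,0,0,0,0,0],[-7,-37,0,0,0,0,0],[-7,-37,0,0,0,0,0],[-7,-37,0,0,0,0,0],[-7,-37,0,0,0,0,0],[-7,-37,0,0,0,0,0],[-7,-37,0,0,0,0,0],[-7,-37,0,0,0,0,0],[-7,-37,0,0,0,0,0],[-7,-37,0,0,0,0,0],[-7,-37,0,0,0,0,0],[-7,-37,0,0,0,0,0],[-7,-37,0,0,0,0,0],[-3,-21,0,0,0,0,0],[0,0,0,0,0,0,0]],
  ],
)

```text
time_s: 12.13
ee_pos: [0.4423, -0.3104, 0.2076]
eef_rot: [3.141, -0.003, 2.874]
force: [0.6, 0.3, -1.0]
grip_width: 0.0008
grip_force: 0.0
```

```bash
python3 n.py .444 -.307 .09
```

```text
12.1333 [ 0.44228034 -0.31040944  0.20755533] [ 0.60293202  0.27229767 -1.00357402] 0.0007505915812034574 tool mm [ -1.1   3.6 117.6]
```

>>> carry_out(
  plan=[
    [[0,0,10,0,0,0,0],[0,0,25,0,0,0,0],[0,0,30,0,0,0,0],[0,0,25,0,0,0,0],[0,0,15,0,0,0,0],[0,0,8,0,0,0,0],[0,0,0,0,0,0,0],[0,0,0,0,0,0,0]],
  ],
)

```text
time_s: 12.8
ee_pos: [0.4439, -0.3067, 0.0969]
eef_rot: [3.141, -0.0, 2.879]
force: [0.1, 0.1, 0.1]
grip_width: 0.0002
grip_force: 0.0
```

```bash
python3 n.py .444 -.307 .09
python3 - <<'E'
from station import optics
import cv2,numpy as np
r=[]
for n,(x,y) in(("top",(348,204)),("side",(322,120))):
    p=optics.camera(n)["pixels"][y-25:y+25,x-25:x+25]; r.append(cv2.resize(p,(400,400),interpolation=cv2.INTER_CUBIC))
cv2.imwrite("pics/near3.png",np.hstack(r)[:,:,::-1])
E
```

```text
12.8 [ 0.44389329 -0.30667327  0.09693129] [0.12598423 0.14066097 0.13392798] 0.00020463863979526455 tool mm [-0.2 -0.3  6.9]
```

View pics/near3.png

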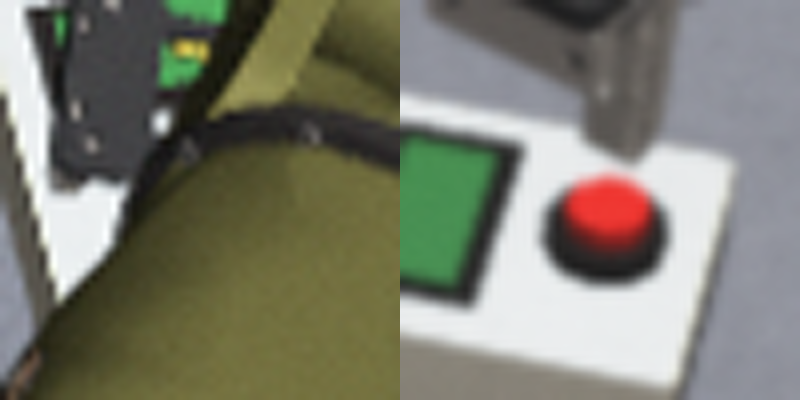

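The tips are above the red button (crop tip (622,150), button top (608,203)). I'll check the sideways offset by projecting the TCP.

Run:
```python
import pickle
from h import *
d=pickle.load(open("c.pkl","rb"));c=d["side"]
def pj(p):
    v=c["intrinsics"]@rot(c).T@(np.array(p)-c["origin"]);v=v[:2]/v[2];return ((v-[297,95]+.5)*8+[400,0]).round()
for p in((.4439,-.3067,.0969),(.4439,-.3067,.073),(.4439,-.3067,.068),(.4489,-.3067,.073),(.4439,-.3017,.073)):print(p,pj(p))
```

```text
(0.4439, -0.3067, 0.0969) [613. 155.]
(0.4439, -0.3067, 0.073) [606. 206.]
(0.4439, -0.3067, 0.068) [604. 216.]
(0.4489, -0.3067, 0.073) [592. 202.]
(0.4439, -0.3017, 0.073) [601. 214.]
```

Predicted and seen tips agree within about 3 mm. I'll shift about 1.5 mm toward +x, then press slowly, watching the force.

>>> carry_out(
  plan=[
    [[-1.5,0.5,6,0,0,0,0],[0,0,8,0,0,0,0],[0,0,5,0,0,0,0],[0,0,3,0,0,0,0],[0,0,3,0,0,0,0],[0,0,2,0,0,0,0],[0,0,0,0,0,0,0],[0,0,0,0,0,0,0]],
  ],
)

```text
time_s: 13.57
ee_pos: [0.4453, -0.3072, 0.071]
eef_rot: [-3.142, 0.0, 2.878]
force: [-5.8, 5.6, 16.0]
grip_width: 0.0004
grip_force: 8.0
```

```bash
python3 n.py .444 -.307 .068
python3 - <<'E'
from station import optics
import cv2
x,y=322,120
p=optics.camera("side")["pixels"][y-25:y+25,x-25:x+25]
cv2.imwrite("pics/near4.png",cv2.resize(p,(500,500),interpolation=cv2.INTER_CUBIC)[:,:,::-1])
E
```

```text
13.5667 [ 0.44534449 -0.30721665  0.07103819] [-5.77850419  5.60671228 15.96752507] 0.0004429930758201206 tool mm [ 1.4 -0.1  3. ]
```

View pics/near4.png

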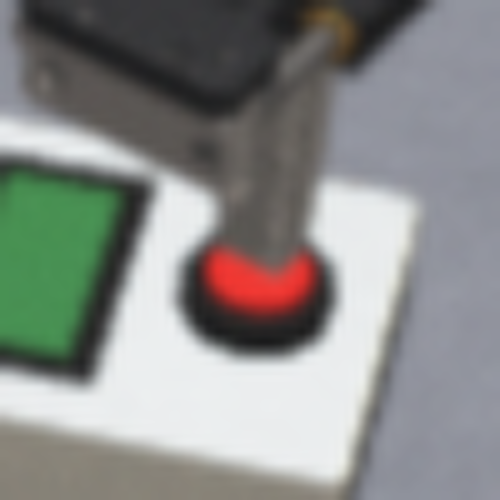

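The tips are on the red cap, at about (272,265) against the cap's centre (262,275), and 16 N is well over the 5 N needed. I'll press a touch more to be sure it bottoms, then let go and rise.

>>> carry_out(
  plan=[
    [[0,0,1,0,0,0,0],[0,0,0.5,0,0,0,0],[0,0,0,0,0,0,0],[0,0,0,0,0,0,0]],
  ],
)

```text
time_s: 13.95
ee_pos: [0.4455, -0.3073, 0.0707]
eef_rot: [-3.141, 0.001, 2.878]
force: [-9.7, 8.9, 29.3]
grip_width: 0.0008
grip_force: 15.0
```

>>> carry_out(
  plan=[
    [[0,0,-4,0,0,0,0],[0,0,-6,0,0,0,0],[0,0,-15,0,0,0,0],[0,0,-30,0,0,0,0],[0,0,-35,0,0,0,0],[0,0,-25,0,0,0,0],[0,0,-10,0,0,0,0],[0,0,0,0,0,0,0],[0,0,0,0,0,0,0],[0,0,0,0,0,0,0]],
  ],
)

```text
time_s: 14.78
ee_pos: [0.4448, -0.3069, 0.1915]
eef_rot: [3.141, -0.003, 2.878]
force: [-0.4, -0.9, -1.0]
grip_width: 0.0006
grip_force: 0.0
```

Run:
```python
from station import optics
import cv2,numpy as np
p=optics.camera("side")["pixels"]
cv2.imwrite("pics/end.png",np.hstack([cv2.resize(p,(400,300)),cv2.resize(p[95:145,297:347],(300,300),interpolation=cv2.INTER_CUBIC)])[:,:,::-1])
```

```text
(no output)
```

View pics/end.png

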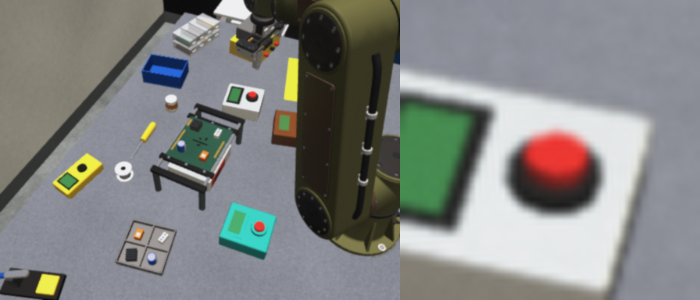

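Force rose from 16 to 29 N over only 0.3 mm, so the button bottomed. The picture shows it back up at crop (557,152), everything else in place and the arm clear.

```bash
python3 -c "
from station import ctrl
print(ctrl.hand_in())"
```

```text
the job is handed in; nothing more can be done
None
```

I held the fingertips about 2 cm over the fitted blue capacitor and then the spare for over two seconds each, pressed the white log box's red button fully down and released it, touched nothing else that I could see, and handed the job in at about 15 s; no verdict came back.

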